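# Shut the terminal box and lock its quarter-turn fastener

### The arm

A 6-joint arm with a two-finger parallel gripper is mounted at the origin on a cart in front of the work surface, level with it; the furniture and walls round the work are solid. World frame = base frame: x ahead of the robot, y to its left, z up, the work surface at z = 0. Lengths are in m, angles in rad, forces in N, time in s.
With the tool pointing down it reaches from about 0.25 to 0.725 m from the base axis. Payload 4 kg.
Tool frame: the origin (TCP) lies midway between the tips of the shut fingers; the grasp point (between the pads) lies 19 mm behind it (bot.grip_point_offset is the distance from the TCP to the grasp point, in m); z points along the fingers, y is the line along which they close (so a half turn about z gives the same grasp; the last joint's range is limited). The gripper opens to 85 mm and grips with 20 to 120 N. Pads are 22 mm wide; open, the fingers measure 114 mm over their backs; the gripper's body (76 mm by 85 mm) begins 54 mm behind the grasp point. The pads swing forward as they close: fully open they stand 13 mm farther back than shut.
Start: joints at [-1.285, 0.241, 0.005, 1.335, 0, 1.571], TCP at [0.141, -0.48, 0.231] pointing down, gripper open.
Joint ranges: [-2.72, 2.72], [-1.05, 1.87], [-1.09, 1.28], [-1.99, 2.15], [-1.42, 1.44], [-3.14, 3.14]. Speed limits (rad/s): [2.79, 2.79, 3.14, 3.14, 3.14, 3.14].

### API

Orientations are given as a unit quaternion [x, y, z, w].
In Python, from workcell import bot gives the robot as it stands.
- The arm moves only by the tool step_arm, never from a script. Its argument "targets" is text: rows parted by semicolons, each of 7 numbers parted by spaces: the opening, from -1 (shut) to 1 (fully open), so that 0 is half open, then the shift along the world's x, y, z normalised to -1 to 1, where 1 is 0.5 m, then the turn, a rotation vector about the world's x, y, z normalised to -1 to 1, where 1 is pi/4 rad. In form: gripper x y z wx wy wz; .... A call has 1 to 10 rows; each row is the pose to reach, as a shift and turn from the pose commanded when the call began; what a row does not reach only later rows make up. A row lasts 1/12 s, in which the tool goes at most 41.7 mm and 7.16 degrees, less where a joint would pass 70% of its speed; a pose out of reach is approached as far as the arm can. A call with a number of a shift or a turn outside -1 to 1 is refused whole. A call with a gripper value outside its range is refused whole. The fingers move at their own pace and stop on an object; the grip force is fixed at half the most. Time passes only in rows, so rows that repeat a pose let the fingers close. It gives the time, the measured TCP pose, the force, the opening and the grip force at its end, in the units of the state.
- bot.get_obs(): the state, without advancing time (a new reading comes with each control period).
- bot.camera(name): name is "scene" or "top" or "wrist"; returns the picture (384x512x3 uint8, red, green, blue); there is no depth.
- bot.camera_info(name): a dict with "vertical_fov" (degrees; the focal length in pixels is half the picture's height over the tangent of half this angle, whatever the lens; pixels are square), "cx", "cy" (the principal point, pixels), "pose" (4x4, takes a point from camera to world coordinates). Camera axes: x right, y up, looking along -z (the intrinsics and any distortion apply to the point x, -y, -z); pixel columns grow to the right and rows downward; lengths in m; the calibration is good to about 2 mm. A picture is of the moment at which its call begins: read the wrist's pose just before it. camera_info takes no time and is no camera call; for the wrist camera it gives the pose at the moment of the call.
- bot.job_done(): hands the job in; it is judged then, once.
The state is a dict: "clock": time; "joint_pos": joint angles; "joint_vel": joint speeds; "tau": joint torques, N m; "eef_pos": TCP position; "tool_rot": TCP orientation; "ft_force": force on the tool from outside, world axes, zero at the start; "ft_torque": the same for the moment, N m; "grip_width": finger opening in m; "grasp_force": force on a finger pad.
Only numpy, scipy, OpenCV 4.12 (cv2) and the standard library are available. Lean on these libraries where they do the work, as an engineer would, in place of code of your own. Each camera call takes 0.05 s, during which the arm holds its last target. There are 200 camera calls.

### The job

The grey terminal box on the bench has been left open. Push its hinged cover fully shut with the fingertips, then set a fingertip in the slot of the round fastener on the cover and turn it clockwise (seen from above) a quarter turn to its stop, so that the slot runs from the front edge to the hinge and the cover is locked. Do not turn the fastener before the cover is down, do not swing the cover wide open, leave the cork block, the slip stone and the tape roll beside the box where they lie, and finish clear of everything.

Things in the scene. Friction and masses are not known exactly. Their poses are not given: they have to be found in the camera images.
- switch_box: Open-topped grey sheet-steel terminal box, fixed to the bench, 145 mm (x) by 200 mm (y) by 75 mm high; feet reach 115 mm to either side. Origin: centre of its underside, on the bench. Its -x side is the front (towards the robot, opposite the hinge), +y its left, z up. It stands at any yaw within about 0.2 rad.
- cover (a joint): Hinge of the cover, rad: 0 = shut (level, on the box rim), positive = front edge swung up; starts between 0.3 and 0.8, cannot pass 1.3. It is stiff: the cover stays where it is left, and a push of a few N on its top near the front edge moves it.
- fastener (a joint): Turn of the fastener head on the cover, rad: 0 = unlocked (slot parallel to the hinge line), 1.571 = locked, at the stop (slot from front edge to hinge); grows clockwise seen from above. Starts between 0 and 0.3, turns stiffly (0.06 N m), stays where it is left. A cam tongue below it passes under a keeper in the box only when the cover is shut.
- slot_center (a point): Centre of the slot's floor, on the turning axis; y along the slot, z out of the cover. Head: metal disc 91 mm across; slot 40 mm wide, 14 mm deep, right across the head to the collar (inner radius 47 mm, top level with the head). Shut fingers in it, about 24 mm off the axis, turn the head when moved round the axis. Cover shut: floor 84 mm above the bench, axis 85 mm in front of the hinge line.
- cover_edge (a point): Middle of the cover's front edge, top face; moves with the cover, z square to it, -x away from the hinge. Cover: grey sheet 150 mm from hinge to front edge, 206 mm wide, 4 mm thick; shut, its top is 79 mm above the bench. A collar 106 mm across, 19 mm high, rings the fastener; the bare corners beside it, about 115 mm from the hinge and 78 mm off the middle line, can be pressed.
- hinge_line (a point): Middle of the cover's hinge line, fixed to the box at its back, 77 mm above the bench; axes as the box's.
- cork_block: Loose cork sanding block, 52x86x30 mm, lying to the right of the box; origin at the centre of its underside. Bystander.
- stone_slip: Loose flat grey-green slip stone, 46x111x13 mm, lying to the left of the box; origin at the centre of its underside. Bystander.
- tape_roll: Loose roll of black tape, 81 mm across, 19 mm high, lying to the right of the box beyond the cork block; origin at the centre of its underside. Bystander.

How it is judged:
On the way, in this order (a step that is already met when the one before it is completed fails the run):
1. the cover is pushed shut, the fastener not yet turned (value of joint cover below 0.04 rad and value of joint fastener below 0.6 rad), for 0.2 s.
2. the fastener is turned to locked with the cover shut (value of joint cover below 0.04 rad and value of joint fastener above 1.42 rad), for 0.2 s.
At the end, for the whole second after the job is handed in: The cover is shut (within 0.04 rad), the fastener is turned to within 0.15 rad of its locked stop and is at rest, and the cork block, the slip stone and the tape roll lie within 30 mm of where they started (all of step 2 and velocity of joint fastener between -0.05 and 0.05 rad/s and distance of each of cork_block, stone_slip, tape_roll from where it was at the start of the episode below 0.03 m); the robot touches nothing.
It fails at once if the fastener is turned while the cover is still open (value of joint fastener above 0.6 rad and value of joint cover above 0.1 rad).
It fails at once if the cover is swung wide open (value of joint cover above 1.1 rad).
It fails at once if a bystander is lifted or shifted (distance of any of cork_block, stone_slip, tape_roll from where it was at the start of the episode above 0.03 m).
It also fails if it takes over 45 s, if anything falls off the work surface, if the arm or the gripper's body presses on something with over 40 N, if the wrist force passes 120 N, or if a joint passes its speed limit or range.

## Working session

There is one attempt and no reset: what is moved stays moved. The work goes in short steps, Python scripts to look and compute and a tool call to move; the robot and the scene stay as the last step left them, time stands still between calls to the robot, and variables do not carry over. Pictures are saved under pics/ and viewed, at most 10 in all, crops included, and the job is handed in when it is done.

Besides the shell and the picture viewer there is one more tool, called after ">>>" as name(argument=value, ...) on one line, values as JSON. step_arm: Moves the arm, as the interface text tells. Scaled input: -1 to 1 covers 0.5 m each way for a shift and pi/4 rad each way for a turn. Its arguments: {"type":"object","properties":{"targets":{"type":"string"}},"required":["targets"]}

```bash
mkdir -p pics; ls
python3 - <<'E'
from workcell import bot
import cv2,numpy as np
np.set_printoptions(precision=4,suppress=True)
for n in("scene","top"):
    cv2.imwrite(f"pics/{n}0.png",bot.camera(n)[:,:,::-1]); print(n,bot.camera_info(n))
o=bot.get_obs();print(o)
E
```

```text
pics
scene {'vertical_fov': 42.84710416638475, 'cx': 244.29523902881303, 'cy': 189.16373818377465, 'pose': array([[-0.7743,  0.2684, -0.5731, -0.2049],
       [-0.6323, -0.2911,  0.718 ,  0.7483],
       [ 0.0259,  0.9183,  0.3951,  0.554 ],
       [ 0.    ,  0.    ,  0.    ,  1.    ]])}
top {'vertical_fov': 49.425320506661976, 'cx': 258.5272118437126, 'cy': 191.06907050930286, 'pose': array([[-0.0195,  0.9972, -0.0721,  0.3859],
       [-0.9998, -0.0191,  0.0073, -0.0712],
       [ 0.0059,  0.0722,  0.9974,  1.3527],
       [ 0.    ,  0.    ,  0.    ,  1.    ]])}
{'clock': 0.1, 'joint_pos': array([-1.285 ,  0.2413,  0.0039,  1.3352,  0.    ,  1.5708]), 'joint_vel': array([-0.0008, -0.0008,  0.0026, -0.0001, -0.    ,  0.0008]), 'tau': array([ -0.0004, -37.3138,  25.301 ,   0.0109,   0.    ,  -0.    ]), 'eef_pos': array([ 0.1408, -0.4792,  0.2305]), 'tool_rot': array([ 0.9898,  0.1424, -0.0001, -0.0009]), 'ft_force': array([ 0.5951,  0.0628, -0.4819]), 'ft_torque': array([ 0.0319,  0.0002, -0.04  ]), 'grasp_force': 0.0, 'grip_width': 0.08544643988683691}
```

View pics/scene0.png

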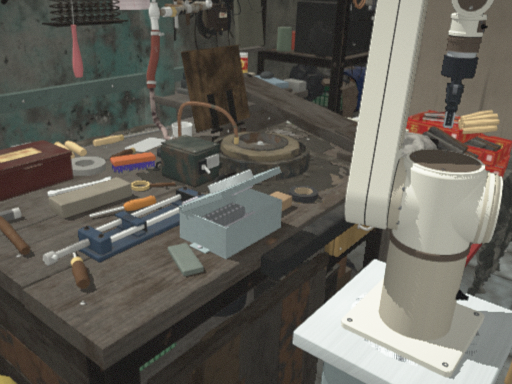

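Run:
```python
import cv2
im=cv2.imread("pics/top0.png")
cv2.imwrite("pics/top0c.png",cv2.resize(im[60:260,130:390],None,fx=3,fy=3,interpolation=cv2.INTER_CUBIC))
```

```text
(no output)
```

View pics/top0c.png

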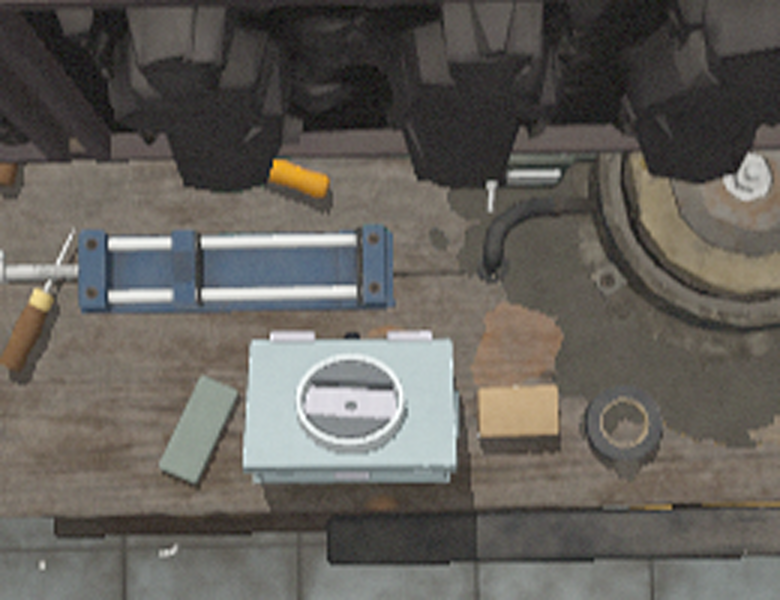

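The top view shows the box with its cover part open. In the crop, the cover corners are (243,468), (457,466), (250,340) and (452,339). The collar centre is near (351,402), and the slot runs roughly parallel to the hinge. The stone lies to the left, with the cork and tape to the right. I'll fit a pose to these points.

```bash
cat > h.py <<'E'
import numpy as np
np.set_printoptions(precision=4,suppress=True)
def proj(ci,P):
    T=np.array(ci["pose"]);p=(np.asarray(P)-T[:3,3])@T[:3,:3]
    f=192/np.tan(np.radians(ci["vertical_fov"])/2)
    return np.c_[ci["cx"]+f*p[:,0]/-p[:,2],ci["cy"]-f*p[:,1]/-p[:,2]]
def cover(q,P):  # q=hx,hy,yaw,angle ; P rows: dist from hinge, y, height above hinge line
    P=np.asarray(P,float);c,s=np.cos(q[3]),np.sin(q[3])
    x=-(P[:,0]*c-P[:,2]*s);z=P[:,0]*s+P[:,2]*c
    cy,sy=np.cos(q[2]),np.sin(q[2])
    return np.c_[q[0]+cy*x-sy*P[:,1],q[1]+sy*x+cy*P[:,1],.077+z]
E
python3 - <<'E'
from workcell import bot
from h import *
from scipy.optimize import least_squares
ct=bot.camera_info("top");cs=bot.camera_info("scene")
off=np.array([130,60])
P=[[.15,.103,.002],[.15,-.103,.002],[0,.103,.002],[0,-.103,.002],[.085,.053,.021],[.085,-.053,.021]]
m=(np.array([[243,468],[457,466],[250,340],[452,339],[296,401],[405,402]])-1)/3+off
S=[[.15,-.103,.002],[.15,.103,.002]]  # scene view: right front, left front
ms=np.array([[280,169],[181,207]])
def r(q): return np.r_[(proj(ct,cover(q,P))-m).ravel(),0.5*(proj(cs,cover(q,S))-ms).ravel()]
s=least_squares(r,[.55,0,0,.5]);q=s.x
print(q,s.fun.reshape(-1,2))
c=q.copy();c[3]=0
print("cover now corners",cover(q,[[.115,.078,.002],[.115,-.078,.002],[.15,0,.002],[.085,0,.007]]))
print("shut",cover(c,[[.115,.078,.002],[.115,-.078,.002],[.085,0,.007]]))
E
```

```text
[ 0.5416 -0.0454 -0.0771  0.4082] [[-2.6496 -2.8046]
 [-3.202   1.9525]
 [ 0.2143 -4.5484]
 [-0.1697 -0.3334]
 [-1.4741 -2.3   ]
 [-1.779  -0.5478]
 [-0.0892  1.9959]
 [17.3133 -4.6236]]
cover now corners [[ 0.4432  0.0404  0.1245]
 [ 0.4311 -0.1151  0.1245]
 [ 0.4051 -0.0349  0.1384]
 [ 0.4666 -0.0396  0.1172]]
shut [[ 0.4329  0.0412  0.079 ]
 [ 0.4209 -0.1143  0.079 ]
 [ 0.4568 -0.0389  0.084 ]]
```

Run:
```python
from workcell import bot
from h import *
import cv2
from scipy.optimize import least_squares
ct=bot.camera_info("top");cs=bot.camera_info("scene")
off=np.array([130,60])
P=[[.15,.103,.002],[.15,-.103,.002],[0,.103,.002],[0,-.103,.002],[.085,.053,.021],[.085,-.053,.021]]
m=(np.array([[243,468],[457,466],[250,340],[452,339],[296,401],[405,402]])-1)/3+off
def r(q): return (proj(ct,cover(q,P))-m).ravel()
s=least_squares(r,[.55,0,0,.5]);q=s.x
print(q,s.fun.reshape(-1,2))
im=cv2.imread("pics/scene0.png")
k=6;im=cv2.resize(im[155:255,165:298],None,fx=k,fy=k,interpolation=cv2.INTER_CUBIC)
S=proj(cs,cover(q,P))
for a in S: cv2.circle(im,tuple(int(v) for v in (a-[165,155]+.5)*k),5,(0,0,255),1)
print((S-[165,155]+.5)*k)
cv2.imwrite("pics/scene0c.png",im)
```

```text
[ 0.5337 -0.0455 -0.0136  0.4917] [[-0.0872  0.2538]
 [ 0.1522  0.4984]
 [ 0.1877  0.0615]
 [-0.0525  0.0429]
 [-0.0628 -0.1656]
 [-0.1317 -0.7003]]
[[343.6278 229.5311]
 [698.9412  75.5913]
 [ 83.4101 304.3509]
 [439.3173 154.5749]
 [302.1547 174.7612]
 [486.3204  99.6981]]
```

View pics/scene0c.png

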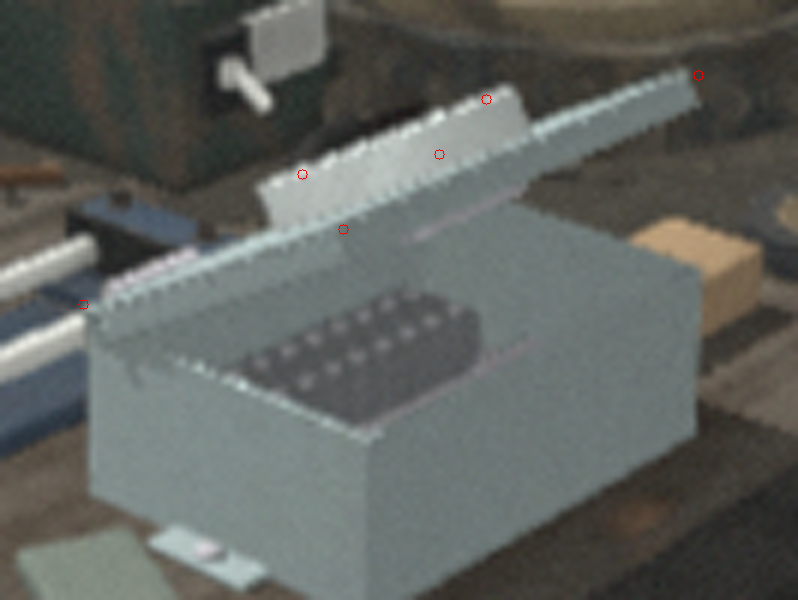

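The top-only fit also matches the scene view: cover angle ≈ 0.49, yaw ≈ −0.014, slot centre (shut) ≈ (0.449, −0.044, 0.084). I'll close the fingers and go above the right front corner.

>>> step_arm(targets="-1 0.55 0.71 -0.04 0 0 1;-1 0.55 0.71 -0.04 0 0 1;-1 0.55 0.71 -0.04 0 0 1;-1 0.55 0.71 -0.04 0 0 1;-1 0.55 0.71 -0.04 0 0 1;-1 0.55 0.71 -0.04 0 0 1;-1 0.55 0.71 -0.04 0 0 1;-1 0.55 0.71 -0.04 0 0 1;-1 0.55 0.71 -0.04 0 0 1;-1 0.55 0.71 -0.04 0 0 1")

```text
clock: 0.93
eef_pos: [0.3964, -0.1487, 0.2125]
tool_rot: [0.86, 0.51, -0.0, -0.0]
ft_force: [1.2, -0.4, -0.4]
grip_width: -0.0001
grasp_force: 0.0
```

>>> step_arm(targets="-1 0 0 -0.04 0 0 0.62;-1 0 0 -0.04 0 0 0.62;-1 0 0 -0.04 0 0 0.62;-1 0 0 -0.04 0 0 0.62;-1 0 0 -0.04 0 0 0.62;-1 0 0 -0.04 0 0 0.62")

```text
clock: 1.43
eef_pos: [0.3956, -0.1505, 0.1925]
tool_rot: [0.713, 0.702, -0.0, -0.0]
ft_force: [0.7, 0.3, 0.4]
grip_width: -0.0001
grasp_force: 0.0
```

>>> step_arm(targets="-1 0.046 0.057 0 0 0 0;-1 0.046 0.057 -0.04 0 0 0;-1 0.046 0.057 -0.08 0 0 0;-1 0.046 0.057 -0.1 0 0 0;-1 0.046 0.057 -0.12 0 0 0;-1 0.046 0.057 -0.14 0 0 0;-1 0.046 0.057 -0.16 0 0 0;-1 0.046 0.057 -0.18 0 0 0;-1 0.046 0.057 -0.19 0 0 0;-1 0.046 0.057 -0.2 0 0 0")

```text
clock: 2.27
eef_pos: [0.4184, -0.1223, 0.0924]
tool_rot: [0.712, 0.702, -0.0, -0.0]
ft_force: [-1.9, 0.2, 2.4]
grip_width: 0.0001
grasp_force: 1.0
```

Contact force is light, so the cover is moving down. I'll push on to the rim.

>>> step_arm(targets="-1 0 0 -0.01 0 0 0;-1 0 0 -0.02 0 0 0;-1 0 0 -0.025 0 0 0;-1 0 0 -0.03 0 0 0;-1 0 0 -0.033 0 0 0;-1 0 0 -0.033 0 0 0;-1 0 0 -0.033 0 0 0")

```text
clock: 2.85
eef_pos: [0.4189, -0.1223, 0.0789]
tool_rot: [0.712, 0.702, 0.0, 0.001]
ft_force: [-9.4, 1.9, 23.1]
grip_width: 0.0001
grasp_force: 11.8
```

>>> step_arm(targets="-1 0 0 0.04 0 0 0;-1 0 0 0.1 0 0 0;-1 -0.05 -0.05 0.18 0 0 0;-1 -0.1 -0.1 0.2 0 0 0;-1 -0.1 -0.1 0.2 0 0 0;-1 -0.1 -0.1 0.2 0 0 0")

```text
clock: 3.35
eef_pos: [0.369, -0.1736, 0.1777]
tool_rot: [0.713, 0.701, 0.001, 0.002]
ft_force: [-0.0, -0.3, -0.3]
grip_width: 0.0002
grasp_force: 0.0
```

Run:
```python
from workcell import bot
from h import *
import cv2
for n in ("top","wrist"): cv2.imwrite(f"pics/{n}1.png",bot.camera(n)[:,:,::-1])
a=cv2.resize(cv2.imread("pics/top1.png")[150:240,190:300],None,fx=5,fy=5,interpolation=cv2.INTER_CUBIC)
w=cv2.resize(cv2.imread("pics/wrist1.png"),(192,144))
cv2.imwrite("pics/m1.png",np.hstack([a,np.vstack([w,np.zeros((450-144,192,3),np.uint8)])]))
```

```text
(no output)
```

View pics/m1.png

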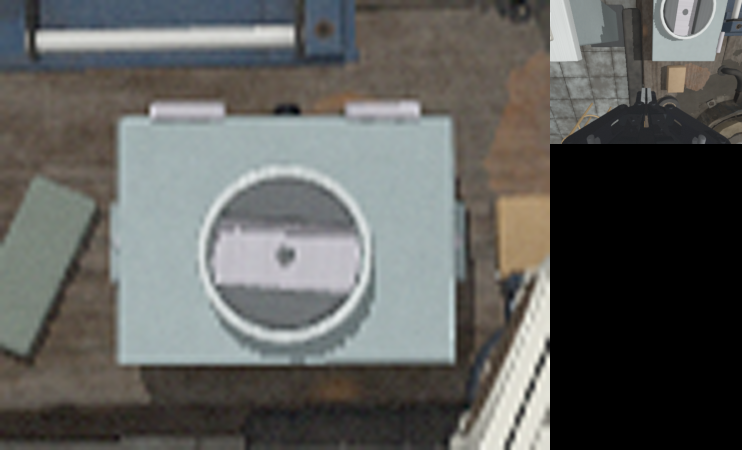

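The cover is now shut. In the crop, the cover corners are (118,116), (453,116), (117,363) and (455,362), and the axis dot is at (285,256). The slot is tilted slightly clockwise.

Run:
```python
from workcell import bot
from h import *
from scipy.optimize import least_squares
ct=bot.camera_info("top")
P=[[0,.103,.002],[0,-.103,.002],[.15,.103,.002],[.15,-.103,.002],[.085,0,.007]]
m=(np.array([[118,116],[453,116],[117,363],[455,362],[285,256]])-2)/5+[190,150]
s=least_squares(lambda q:(proj(ct,cover(np.r_[q,0],P))-m).ravel(),[.53,-.045,0])
print(s.x,s.fun.reshape(-1,2)); print(cover(np.r_[s.x,0],P[4:]))
# dot directly
print(least_squares(lambda p:(proj(ct,[[p[0],p[1],.084]])-m[4:]).ravel(),[.45,-.04]).x)
o=bot.get_obs();print(o["eef_pos"],o["joint_pos"])
```

```text
[ 0.5343 -0.0455 -0.017 ] [[-0.0427  0.2712]
 [ 0.0649  0.1465]
 [-0.1037 -0.1128]
 [-0.0238 -0.0871]
 [ 0.1054 -0.2127]]
[[ 0.4493 -0.044   0.084 ]]
[ 0.4487 -0.0437]
[ 0.3691 -0.172   0.1759] [-0.4366  0.0932 -0.3234  1.1538  0.0007  1.1477]
```

>>> step_arm(targets="-1 0.08 0.1 -0.02 0 0 0;-1 0.157 0.206 -0.05 0 0 0;-1 0.157 0.206 -0.09 0 0 0;-1 0.157 0.206 -0.09 0 0 0;-1 0.157 0.206 -0.09 0 0 0;-1 0.157 0.206 -0.12 0 0 0;-1 0.157 0.206 -0.14 0 0 0;-1 0.157 0.206 -0.155 0 0 0;-1 0.157 0.206 -0.17 0 0 0;-1 0.157 0.206 -0.17 0 0 0")

```text
clock: 4.28
eef_pos: [0.446, -0.0692, 0.0898]
tool_rot: [0.712, 0.703, -0.001, -0.001]
ft_force: [-0.1, -0.7, 0.3]
grip_width: -0.0002
grasp_force: 0.0
```

>>> step_arm(targets="-1 -0.007 0.003 -0.003 0 0 0;-1 -0.013 0.006 -0.003 0 0 0;-1 -0.02 0.01 -0.003 0 0 0;-1 -0.025 0.013 -0.003 0 0 0;-1 -0.034 0.024 -0.003 0 0 0;-1 -0.04 0.037 -0.003 0 0 0;-1 -0.042 0.044 -0.003 0 0 0;-1 -0.042 0.05 -0.003 0 0 0;-1 -0.042 0.055 -0.003 0 0 0;-1 -0.042 0.055 -0.003 0 0 0")

```text
clock: 5.12
eef_pos: [0.433, -0.0435, 0.0919]
tool_rot: [0.712, 0.702, 0.003, 0.007]
ft_force: [12.4, -6.6, -4.7]
grip_width: -0.0003
grasp_force: 6.6
```

>>> step_arm(targets="-1 0 0 0 0 0 0;-1 0 0 0 0 0 0;-1 0 0 0 0 0 0")

```text
clock: 5.37
eef_pos: [0.433, -0.0437, 0.0919]
tool_rot: [0.712, 0.702, 0.003, 0.007]
ft_force: [12.9, -5.9, -5.1]
grip_width: 0.0002
grasp_force: 6.4
```

Run:
```python
from workcell import bot
from h import *
import cv2
w=bot.camera("wrist")[:,:,::-1];s=bot.camera("top")[:,:,::-1];c=bot.camera("scene")[:,:,::-1]
cv2.imwrite("pics/w2.png",w)
a=cv2.resize(s[150:240,190:300],(330,270),interpolation=cv2.INTER_CUBIC)
b=cv2.resize(c[155:245,165:275],(330,270),interpolation=cv2.INTER_CUBIC)
cv2.imwrite("pics/m2.png",np.hstack([cv2.resize(w,(460,345)),np.vstack([a,b])[:345] if 0 else cv2.resize(np.vstack([a,b]),(211,345))]))
o=bot.get_obs();print(o["eef_pos"],o["ft_force"],o["ft_torque"])
```

```text
[ 0.433  -0.0436  0.0919] [12.3292 -5.9051 -5.9226] [-1.4461 -2.7945 -0.1242]
```

View pics/m2.png

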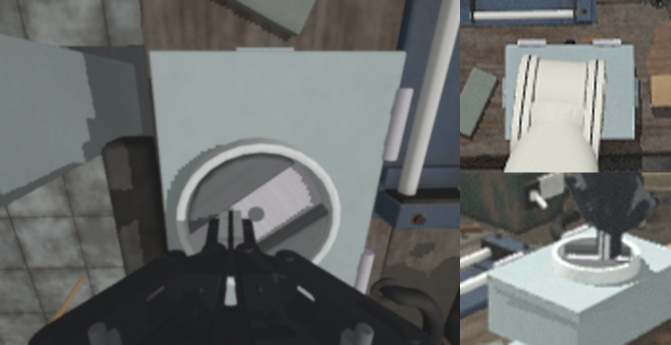

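The wrist view shows the slot turned to about 1.0 rad, with my push aimed too radially (toward the front). I'll redirect it to tangential, +y.

>>> step_arm(targets="-1 0.012 0.004 0 0 0 0;-1 0.014 0.008 -0.004 0 0 0;-1 0.014 0.012 -0.004 0 0 0;-1 0.012 0.016 -0.004 0 0 0;-1 0.01 0.018 -0.004 0 0 0;-1 0.01 0.018 -0.004 0 0 0")

```text
clock: 6.02
eef_pos: [0.4372, -0.0366, 0.0899]
tool_rot: [0.712, 0.702, 0.001, 0.008]
ft_force: [11.3, -13.0, -5.0]
grip_width: 0.0002
grasp_force: 7.7
```

Poor leverage this close to the axis, and the finger is slipping inwards. I'll go back to mid-slot at a larger radius and turn the tool to line up with the slot.

>>> step_arm(targets="-1 0 -0.02 0 0 0 0;-1 -0.004 -0.035 0 0 0 0;-1 -0.008 -0.047 0 0 0 0;-1 -0.008 -0.047 0 0 0 -0.17;-1 -0.008 -0.047 0 0 0 -0.34;-1 -0.008 -0.047 0 0 0 -0.5;-1 -0.008 -0.047 0 0 0 -0.66;-1 -0.008 -0.047 0 0 0 -0.83;-1 -0.008 -0.047 0 0 0 -1;-1 -0.008 -0.047 0 0 0 -1")

```text
clock: 6.85
eef_pos: [0.4258, -0.0557, 0.0873]
tool_rot: [0.927, 0.375, -0.001, -0.001]
ft_force: [0.6, 1.5, 0.1]
grip_width: 0.0001
grasp_force: 0.2
```

Run:
```python
from workcell import bot
from h import *
import cv2
w=bot.camera("wrist")[:,:,::-1]
cv2.imwrite("pics/w3.png",w)
o=bot.get_obs();print(o["eef_pos"],o["tool_rot"],o["ft_force"],o["joint_pos"])
```

```text
[ 0.4259 -0.0558  0.0874] [ 0.9269  0.3754 -0.0008 -0.001 ] [-0.2835  0.745   0.7358] [-0.1308  0.2306 -0.4137  0.9289  0.0009  2.2412]
```

View pics/w3.png

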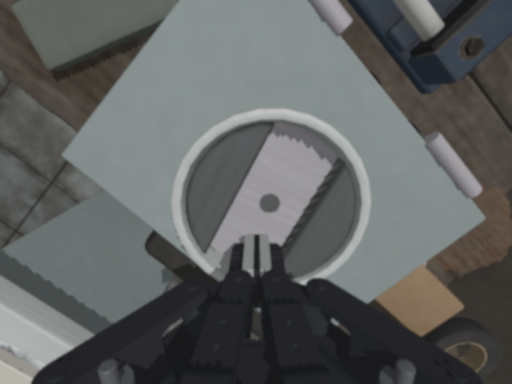

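The slot is now at about 1.18 rad, with roughly 22° to go, and the fingers are seated at its front end. I'll push along +y while turning the tool with it.

>>> step_arm(targets="-1 0 0 0 0 0 -0.16;-1 0 0 0 0 0 -0.32;-1 -0.002 0.008 0 0 0 -0.45;-1 -0.004 0.014 0 0 0 -0.55;-1 -0.006 0.02 0 0 0 -0.65;-1 -0.008 0.026 0 0 0 -0.72;-1 -0.008 0.032 0 0 0 -0.72;-1 -0.008 0.036 0 0 0 -0.72;-1 -0.008 0.036 0 0 0 -0.72")

```text
clock: 7.65
eef_pos: [0.4233, -0.0384, 0.0878]
tool_rot: [0.995, 0.104, -0.0, 0.001]
ft_force: [1.2, -2.6, -1.2]
grip_width: -0.0003
grasp_force: 1.2
```

>>> step_arm(targets="-1 0 0.004 0 0 0 0;-1 0 0.008 0 0 0 0;-1 0 0.012 0 0 0 0;-1 0 0.016 0 0 0 0;-1 0 0.016 0 0 0 0")

```text
clock: 8.07
eef_pos: [0.4251, -0.0333, 0.0884]
tool_rot: [0.995, 0.103, 0.001, 0.004]
ft_force: [3.1, -12.1, -0.9]
grip_width: 0.0001
grasp_force: 5.4
```

>>> step_arm(targets="-1 0 0.006 0 0 0 0;-1 0 0.012 0 0 0 0;-1 0 0.012 0 0 0 0")

```text
clock: 8.32
eef_pos: [0.4251, -0.0324, 0.0885]
tool_rot: [0.995, 0.101, 0.001, 0.01]
ft_force: [3.5, -27.4, -1.8]
grip_width: 0.0002
grasp_force: 12.4
```

Hard against the stop: 27 N for 0.9 mm of travel. I'll ease off, lift straight out and look.

>>> step_arm(targets="-1 0 -0.015 0 0 0 0;-1 0 -0.028 0 0 0 0;-1 0 -0.028 0 0 0 0;-1 0 -0.028 0.05 0 0 0;-1 0 -0.028 0.12 0 0 0;-1 -0.06 -0.09 0.2 0 0 0;-1 -0.12 -0.15 0.26 0 0 0;-1 -0.18 -0.22 0.26 0 0 0;-1 -0.2 -0.28 0.26 0 0 0;-1 -0.2 -0.28 0.26 0 0 0")

```text
clock: 9.15
eef_pos: [0.3215, -0.1657, 0.219]
tool_rot: [0.995, 0.103, 0.001, 0.0]
ft_force: [0.6, 0.0, -0.5]
grip_width: 0.0001
grasp_force: 0.0
```

Run:
```python
from workcell import bot
from h import *
import cv2
s=bot.camera("top")[:,:,::-1]
cv2.imwrite("pics/t4.png",cv2.resize(s[145:245,175:335],None,fx=5,fy=5,interpolation=cv2.INTER_CUBIC))
o=bot.get_obs();print(o["eef_pos"],o["ft_force"])
```

```text
[ 0.3212 -0.1666  0.2188] [ 0.0463 -0.7783 -0.549 ]
```

View pics/t4.png

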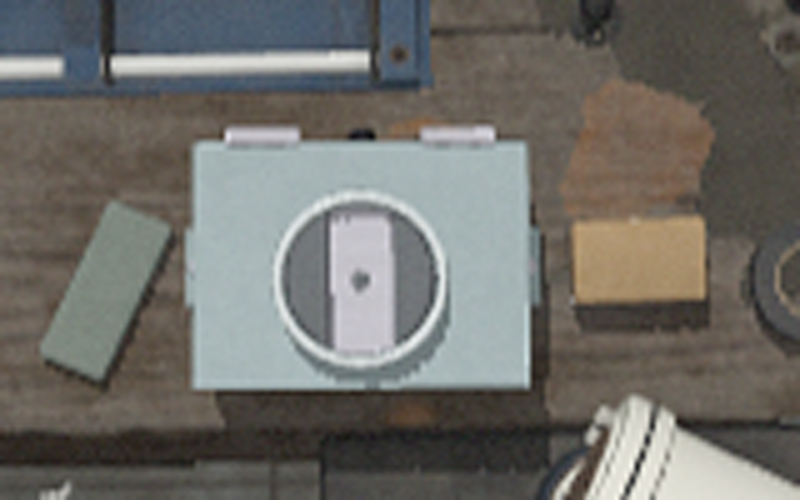

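The slot now runs from the front edge to the hinge, with its edges at columns 330 and 393 almost vertical. The cover is shut, the bystanders haven't moved, and the arm is clear.

```bash
python3 -c "
from workcell import bot
print(bot.job_done())"
```

```text
the job is handed in; nothing more can be done
None
```

The cover is shut and the fastener is turned clockwise to its locked stop; the cork block, slip stone and tape roll look unmoved, the arm is clear, and I handed the job in at about 9 s on the robot's clock (the hand-in returned no verdict).

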